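# Draw the populated board from the rack and hold it up for inspection

## Task

Three board carriers stand upright in the slotted rack. Take the one with the wide tab, which carries the populated board, by its tab, draw it straight up until it is clear of the rack, then carry it over the middle of the small mat and tip it back to about 45 degrees, component side facing up and tab end uppermost, well above the mat (board centre some 20 cm up). Finish holding it there still, clear of everything, without letting go; leave the other two carriers in the rack and the other things on the bench where they are.

Things in the scene. Friction and masses are not known exactly. Their poses are not given: they have to be found in the camera images.
- loaded_carrier: loose carrier to take: upright aluminium frame 10 mm thick (x), 120 wide (y), 100 high (z), green board with small chips in its window; on top, mid-width, a flat tab 10 thick (x), 70 wide (y), 28 high; 0.15-0.31 kg. Nothing stands out of the 10 mm. In any of the rack's 3 slots. Origin: centre of its underside; z up to the tab, x out of the component side, along the rack's x while in it.
- board_centre (a point): centre of the board in the loaded carrier, 50 mm above the carrier's underside, 78 mm below the tab's top; axes as the carrier's
- tab_grip (a point): point in the middle of the loaded carrier's tab, 116 mm above the carrier's underside, 12 mm below the tab's top, 66 mm above the board centre; the tab is pinched here across its 10 mm thickness (along the carrier's x); axes as the carrier's
- bare_carrier_a: loose aluminium carrier like the loaded one (frame 10 x 120 x 100 mm, tab 28 mm high) but its tab is only 30 mm wide and its green board is bare, without components. It stands in another slot of the rack, to be left there. Origin at the centre of its underside, axes as for the loaded carrier.
- bare_carrier_b: loose aluminium carrier like the loaded one (frame 10 x 120 x 100 mm, tab 28 mm high) but its tab is only 30 mm wide and its green board is bare, without components. It stands in another slot of the rack, to be left there. Origin at the centre of its underside, axes as for the loaded carrier.
- rack: black rack fixed to the bench, 200 (x) x 150 (y) x 70 mm high: 12 mm base plate, a comb plate at each y end. Slots at x = -70, 0, +70 mm, open on top, hold the carriers by their side edges with 2 mm play fore and aft; they rest on the base plate and must rise 58 mm to be clear. x points away from the robot, within 0.4 rad of world x. Origin: centre of its underside.
- mat: small thin inspection mat fixed flat on the bench, 200 mm (x) by 180 mm (y), 3 mm thick, on the other side of the bench from the rack (left or right). Origin at the centre of its underside, z up.
- paste_jar: bystander: closed white jar, 60 mm across, 55 mm high, standing on the bench. Origin at the centre of its underside.
- reel: bystander: white component reel with dark slots, lying flat, 178 mm across, 13 mm high. Origin at the centre of its underside.
- parts_bin: bystander: small open grey bin of odd parts, 120 x 90 mm, 50 mm high. Origin at the centre of its underside.

How it is judged:
By the outcome, as a careful person would: the job done as asked, in the order asked, and still so for the second after the job is handed in, while the arm keeps its last pose, push and grip.
It also fails if it takes over 35 s, if anything falls off the work surface, if the arm or the gripper's body presses on something with over 40 N, if the wrist force passes 120 N, or if a joint passes its speed limit or range.

## Robot

A 6-joint arm with a two-finger parallel gripper is mounted at the origin on the work surface. World frame = base frame: x ahead of the robot, y to its left, z up, the work surface at z = 0. Lengths are in m, angles in rad, forces in N, time in s.
With the tool pointing down it reaches from about 0.25 to 0.775 m from the base axis. Payload 8.9 kg.
Tool frame: the origin (TCP) lies on the centre line of the jaws, within the pads' length; the fingertips stand 19 mm ahead of it and the grasp point (between the pads) is the TCP (arm.finger_overhang is the distance from the TCP to the fingertips, in m); z points along the fingers, y is the direction in which the jaws open and shut (so a half turn about z gives the same grasp; the last joint's range is limited). The gripper opens to 85 mm and grips with 20 to 120 N. Pads are 22 mm wide; open, the fingers measure 114 mm over their backs; the gripper's body (76 mm by 85 mm) begins 54 mm behind the grasp point. The pads swing forward as they close: fully open they stand 13 mm farther back than shut.
Start: joints at [-1.24, 0.291, -0.153, 1.127, 0, 1.431], TCP at [0.238, -0.468, 0.25] pointing down, gripper open.
Joint ranges: [-2.52, 2.52], [-0.91, 1.74], [-1.3, 1.37], [-1.96, 2.02], [-1.52, 1.47], [-3.14, 3.14]. Speed limits (rad/s): [2.22, 2.22, 2.79, 3.14, 3.14, 3.14].

## Interface

Orientations are given as a unit quaternion [x, y, z, w].
In Python, from station import arm, eyes, order, nets gives the robot as it stands. The module is installed in compiled form; this text tells all that it offers.
- The arm moves only by the tool send_rows, never from a script. Its argument "series" is a list of rows, each an object with "claw": the finger opening in mm, from 0 to 85.4; "slide": the shift along the tool's x, y, z in mm, a list of three; "rotation": the turn, a rotation vector about the tool's x, y, z in rad, a list of three. A call has 1 to 5 rows; each row is the pose to reach, as a shift and turn from the pose measured when the call began, along the tool's axes at that moment; what a row does not reach only later rows make up. A row lasts 1/10 s, in which the tool goes at most 50 mm and 8.59 degrees, less where a joint would pass 70% of its speed; a pose out of reach is approached as far as the arm can. A call with a gripper value outside its range is refused whole. The fingers move at their own pace and stop on an object; "squeeze" is the grip in N (left out, the last holds). Time passes only in rows, so rows that repeat a pose let the fingers close. It gives the time, the measured TCP pose, the force and the opening at its end, in the units of the state.
- arm.observe(): the state, without advancing time (a new reading comes with each control period).
- eyes.grab_frame(name): name is "side" or "top" or "wrist"; returns the picture (420x560x3 uint8, red, green, blue); there is no depth.
- eyes.camera_model(name): a dict with "mtx" (3x3 intrinsics, pixels), "k1" (the pictures are not rectified: a ray, as slopes to the right and down, at radius r is drawn at 1 + k1 r^2 times it, then the intrinsics apply), "R" (3x3) and "t" (3): a world point X has camera coordinates R X + t. Camera axes: x right, y down, z forward; pixel columns grow to the right and rows downward; lengths in m; the calibration is good to about 2 mm. A picture is of the moment at which its call begins: read the wrist's pose just before it. camera_model takes no time and is no camera call; for the wrist camera it gives the pose at the moment of the call.
- order.close_job(): hands the job in, once; it reports no verdict.
Trained networks look in the newest picture that a camera, given by its name, has taken for a name from the list of things; names that differ only in an ending like _2 or _b are one class to them, and where a whole thing is asked for, a point or a joint stands for the part that bears it (a point fixed in the world has none). Each returns a list of dicts, best first, with "score" (0 to 1); they miss things now and then, are a little off and sometimes report something else, mostly with a low value. They report only what shows in the picture. A call takes as long as a camera call.
- nets.trace(thing, camera): "pixels" (420x560 bool, what is visible of it) and "position" ([row, column] in pixels, amid what is visible of it).
The state is a dict: "clock": time; "joints": joint angles; "dq": joint speeds; "joint_torque": joint torques, N m; "position": TCP position; "eef_rot": TCP orientation; "contact_force": force on the tool from outside, world axes, zero at the start; "moment": the same for the moment, N m; "finger_gap": opening from 0.0 (shut) to 1.0 (fully open).
Only numpy, scipy, OpenCV 4.12 (cv2) and the standard library are available. Lean on these libraries where they do the work, as an engineer would, in place of code of your own. Each camera call takes 0.05 s, during which the arm holds its last target.

## Working session

There is one attempt and no reset: what is moved stays moved. The work goes in short steps, Python scripts to look and compute and a tool call to move; the robot and the scene stay as the last step left them, time stands still between calls to the robot, and variables do not carry over. Pictures are saved under pics/ and viewed, and the job is handed in when it is done.

Besides the shell and the picture viewer there is one more tool, called as name([rows], argument=value, ...), one row to a line, values as JSON. send_rows: Moves the arm, as the interface text tells. Its arguments: {"type":"object","properties":{"series":{"type":"array","items":{"type":"object","properties":{"claw":{"type":"number"},"slide":{"type":"array","items":{"type":"number"}},"rotation":{"type":"array","items":{"type":"number"}}}}},"squeeze":{"type":"number"}},"required":["series"]}

```bash
mkdir -p pics; ls; python3 - <<'E'
from station import arm, eyes, order, nets
import cv2,numpy as np
print(arm.observe())
for n in ["side","top","wrist"]:
    f=eyes.grab_frame(n); cv2.imwrite(f"pics/{n}0.png",f[:,:,::-1])
    m=eyes.camera_model(n); print(n,m)
print(arm.observe()["clock"])
E
```

```text
pics
{'clock': 0.0, 'joints': array([-1.24033997e+00,  2.91303466e-01, -1.54125988e-01,  1.12670314e+00,
       -2.64752706e-06,  1.43149867e+00]), 'dq': array([ 2.10728444e-05,  1.17064928e-03, -9.78088401e-05,  1.06142654e-03,
       -2.71367847e-04,  6.04765595e-04]), 'joint_torque': array([ 7.27895276e-04, -5.37145901e+01,  3.31371546e+01,  1.60381902e-02,
       -2.44729963e-04, -1.21428636e-05]), 'position': array([ 0.23751738, -0.46773184,  0.24972037]), 'eef_rot': array([ 9.72542755e-01,  2.32723319e-01, -6.50800828e-05, -6.64955409e-04]), 'contact_force': array([-0.00675973,  0.42993766, -0.17337891]), 'moment': array([-0.01619419,  0.05447399,  0.03587568]), 'finger_gap': 0.998584980544319}
side {'mtx': array([[429.69605514,   0.        , 280.52128814],
       [  0.        , 429.69605514, 206.80959743],
       [  0.        ,   0.        ,   1.        ]]), 'k1': -0.11643566231185459, 'R': array([[-0.96666653, -0.25587532, -0.00914524],
       [-0.1212817 ,  0.4890601 , -0.86377715],
       [ 0.22549182, -0.83387531, -0.50379103]]), 't': array([0.58051266, 0.17709909, 1.17694397])}
top {'mtx': array([[534.97321609,   0.        , 267.35721109],
       [  0.        , 534.97321609, 211.62971024],
       [  0.        ,   0.        ,   1.        ]]), 'k1': -0.18153571374742114, 'R': array([[-0.02598278, -0.99965763,  0.0030848 ],
       [-0.98017629,  0.02486987, -0.19656025],
       [ 0.19641623, -0.00813084, -0.9804869 ]]), 't': array([0.00500411, 0.60046765, 1.65681848])}
wrist {'mtx': array([[290.88262192,   0.        , 273.26854216],
       [  0.        , 290.88262192, 214.9069294 ],
       [  0.        ,   0.        ,   1.        ]]), 'k1': -0.0357489372190281, 'R': array([[ 4.52945348e-01, -8.91537905e-01, -8.21773390e-04],
       [-8.51476708e-01, -4.32865115e-01,  2.95998664e-01],
       [-2.64249745e-01, -1.33371497e-01, -9.55188000e-01]]), 't': array([-0.52353736, -0.03747879,  0.38002931])}
0.15
```

View pics/side0.png

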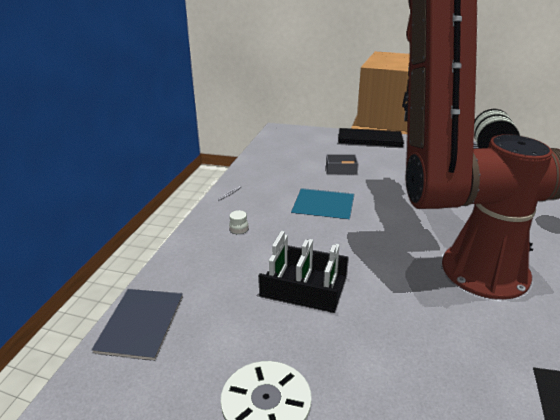

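View pics/top0.png

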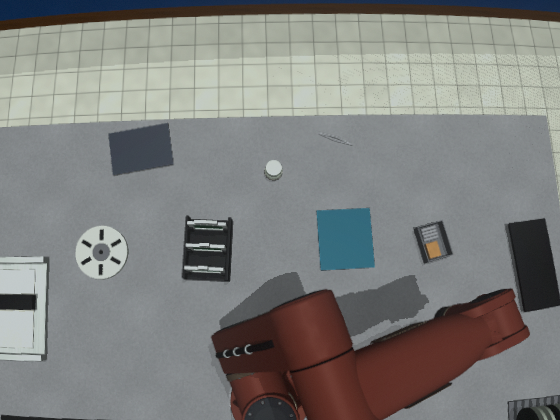

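View pics/wrist0.png

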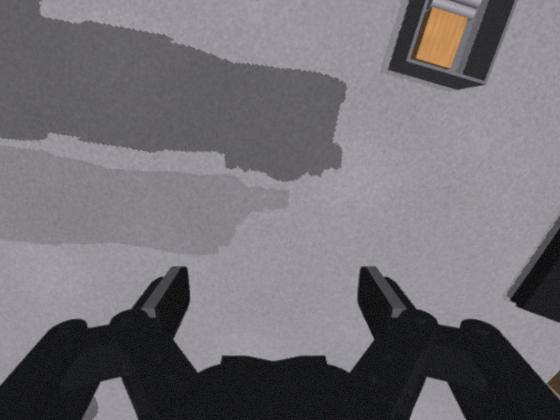

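Top view: the rack is at about (207,248), on the left (+y). The mat is at (346,238). I'll zoom in to identify the wide tab.

```bash
cat > h.py <<'E'
import numpy as np,cv2
def ray(m,uv):
    K=m["mtx"]; d=np.array([(uv[0]-K[0,2])/K[0,0],(uv[1]-K[1,2])/K[1,1]])
    s=d.copy()
    for _ in range(30): s=d/(1+m["k1"]*(s@s))
    R=m["R"]; return -R.T@m["t"], R.T@np.array([s[0],s[1],1.])
def atz(m,uv,z):
    c,d=ray(m,uv); return c+d*(z-c[2])/d[2]
def proj(m,X):
    X=np.atleast_2d(X); c=X@m["R"].T+m["t"]; s=c[:,:2]/c[:,2:]; s=s*(1+m["k1"]*(s**2).sum(1,keepdims=True))
    K=m["mtx"]; return s*[K[0,0],K[1,1]]+[K[0,2],K[1,2]]
E
python3 - <<'E'
from station import arm, eyes, order, nets
import cv2,numpy as np
from h import *
t=cv2.imread('pics/top0.png');s=cv2.imread('pics/side0.png')
a=cv2.resize(t[205:290,170:245],(529,600),interpolation=cv2.INTER_CUBIC)
cv2.imwrite('pics/topz.png',a)
cv2.imwrite('pics/sidez.png',cv2.resize(s[225:315,250:355],(700,600),interpolation=cv2.INTER_CUBIC))
m=eyes.camera_model("top")
for n in ["loaded_carrier","mat","rack","bare_carrier_a"]:
    for cam in ["top","side"]:
        r=nets.trace(n,cam)
        for q in r[:3]:
            p=q["pixels"].astype(np.uint8); x=cv2.minAreaRect(np.argwhere(p)[:,::-1].astype(np.float32))
            print(n,cam,q["score"],q["position"],p.sum(),x, atz(m,q["position"][::-1],.003) if cam=="top" else "")
            if n=="mat" and cam=="top": print([atz(m,c,.003)[:2].round(3) for c in cv2.boxPoints(x)])
E
```

```text
loaded_carrier top 0.81 [224.3, 206.8] 307 ((206.98379516601562, 224.82420349121094), (38.20227813720703, 9.13858413696289), 2.862405300140381) [0.57408853 0.19045308 0.003     ]
loaded_carrier top 0.69 [253.0, 207.0] 2002 ((206.9638671875, 248.7231903076172), (48.63924026489258, 63.67046356201172), 2.8624050617218018) [0.47858935 0.19034572 0.003     ]
loaded_carrier side 0.64 [254.1, 280.1] 652 ((278.10308837890625, 253.35020446777344), (17.465919494628906, 45.34901809692383), 3.5763344764709473) 
mat top 0.73 [239.5, 345.5] 3286 ((345.16058349609375, 238.22103881835938), (61.288902282714844, 55.999324798583984), 86.90594482421875) [ 0.51148756 -0.26607292  0.003     ]
[array([ 0.616, -0.171]), array([ 0.622, -0.36 ]), array([ 0.417, -0.358]), array([ 0.412, -0.174])]
mat side 0.97 [202.2, 320.7] 1493 ((322.7923278808594, 202.6615447998047), (59.78474044799805, 26.667465209960938), 7.125016689300537) 
rack top 0.77 [252.7, 209.6] 1924 ((207.2942657470703, 248.61471557617188), (49.088680267333984, 63.420772552490234), 2.8624050617218018) [0.4793864  0.18178969 0.003     ]
rack side 0.57 [280.4, 310.0] 3317 ((301.9943542480469, 277.0301818847656), (87.22990417480469, 58.41946792602539), 10.61965560913086) 
bare_carrier_a top 0.7 [248.9, 206.4] 264 ((205.4830780029297, 246.8046112060547), (39.21730422973633, 7.76580286026001), 3.1798298358917236) [0.49216941 0.19222986 0.003     ]
bare_carrier_a top 0.67 [269.2, 206.3] 225 ((204.5, 269.0), (39.0, 6.0), 0.0) [0.42546381 0.19303957 0.003     ]
bare_carrier_a side 0.97 [261.0, 305.5] 503 ((304.020263671875, 259.7157287597656), (15.246869087219238, 42.32074737548828), 4.085616588592529) 
bare_carrier_a side 0.61 [269.9, 334.9] 415 ((332.40472412109375, 265.3192443847656), (11.92321491241455, 43.17178726196289), 12.804265975952148)
```

View pics/topz.png

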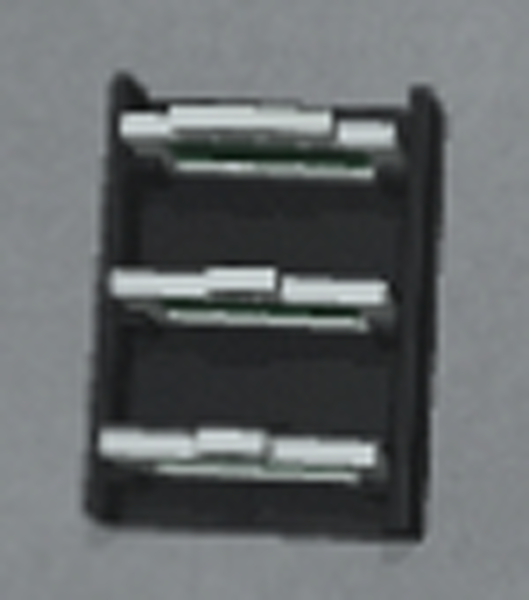

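View pics/sidez.png

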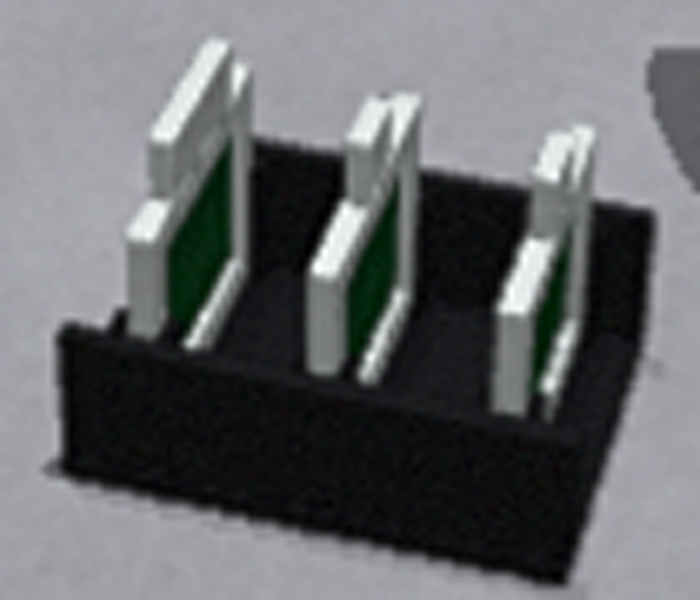

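The wide tab is on the farthest carrier (slot +70 mm), at about (206,222) in the top view. The other two have narrow tabs. Next I'll get coarse metric estimates for the hover.

```bash
cat >> h.py <<'E'
from scipy.spatial.transform import Rotation as Ro
def tool(yaw,tip=0):
    "tool y horizontal at yaw, z down, then tip (rad) so that tool z swings towards yaw"
    y=np.array([np.cos(yaw),np.sin(yaw),0]); z=np.array([0,0,-1.]); x=np.cross(y,z)
    return Ro.from_matrix(np.c_[x,y,z])*Ro.from_rotvec([-tip,0,0])
def step(s,p,R):
    R0=Ro.from_quat(s["eef_rot"]); d=R0.inv().apply(np.array(p)-s["position"])*1000
    r=(R0.inv()*R).as_rotvec()
    print("slide",d.round(1),"rot",r.round(3), "deg",np.degrees(np.linalg.norm(r)).round(1))
E
python3 - <<'E'
from station import arm, eyes
from h import *
m=eyes.camera_model("top")
f=lambda a,z: atz(m,(170+a[0]/7.053-.43,205+a[1]/7.059-.43),z)
def pr(n,a,b,z):
    A,B=f(a,z),f(b,z); d=A-B; print(n,A.round(4),B.round(4),np.linalg.norm(d).round(4),"yaw",np.degrees(np.arctan2(-d[0],d[1])).round(2),((A+B)/2).round(4))
pr("tab far",(172,105),(330,110),.14)
pr("tab near",(170,129),(332,133),.14)
pr("frame0",(120,112),(395,122),.112)
pr("frame1",(112,268),(388,283),.112)
pr("frame2",(100,430),(378,440),.112)
s=arm.observe()
step(s,[.55,.19,.30],tool(-.03))
E
```

```text
tab far [0.5656 0.2151 0.14  ] [0.5617 0.1464 0.14  ] 0.0688 yaw -3.25 [0.5637 0.1808 0.14  ]
tab near [0.5551 0.216  0.14  ] [0.5516 0.1456 0.14  ] 0.0704 yaw -2.83 [0.5534 0.1808 0.14  ]
frame0 [0.5683 0.2419 0.112 ] [0.5609 0.1203 0.112 ] 0.1218 yaw -3.52 [0.5646 0.1811 0.112 ]
frame1 [0.4991 0.2453 0.112 ] [0.4897 0.1242 0.112 ] 0.1214 yaw -4.44 [0.4944 0.1847 0.112 ]
frame2 [0.4281 0.2505 0.112 ] [0.4212 0.1294 0.112 ] 0.1213 yaw -3.27 [0.4247 0.19   0.112 ]
slide [ 576.4 -445.4  -49.7] rot [-0.    -0.    -1.071] deg 61.4
```

```bash
python3 - <<'E'
from station import arm
from h import *
step(arm.observe(),[.54,.181,.30],tool(-.061))
E
```

```text
slide [ 563.4 -441.9  -49.7] rot [-0.   -0.   -1.04] deg 59.6
```

send_rows([
  {"claw": 60,"slide": [40,-30,-10],"rotation": [0,0,-0.06]},
  {"claw": 60,"slide": [80,-60,-20],"rotation": [0,0,-0.13]},
  {"claw": 60,"slide": [120,-90,-30],"rotation": [0,0,-0.2]},
  {"claw": 60,"slide": [160,-120,-40],"rotation": [0,0,-0.27]},
  {"claw": 60,"slide": [200,-150,-50],"rotation": [0,0,-0.34]},
])

```text
clock: 1.05
position: [0.3464, -0.2465, 0.2999]
eef_rot: [0.919, 0.395, 0.0, 0.0]
contact_force: [0.9, -0.4, -0.5]
finger_gap: 0.702
```

```bash
python3 - <<'E'
from station import arm
from h import *
s=arm.observe();print(s["position"],s["joints"],s["clock"])
step(s,[.54,.181,.30],tool(-.061))
E
```

```text
[ 0.34637306 -0.24646885  0.29990641] [-7.90849632e-01  7.29827836e-02 -2.92845040e-01  1.20431621e+00
  8.90246689e-05  1.53864994e+00] 1.05
slide [ 4.434e+02 -1.536e+02 -2.000e-01] rot [ 0.001  0.    -0.698] deg 40.0
```

send_rows([
  {"claw": 60,"slide": [45,-15,0],"rotation": [0,0,-0.1]},
  {"claw": 60,"slide": [90,-30,0],"rotation": [0,0,-0.2]},
  {"claw": 60,"slide": [135,-46,0],"rotation": [0,0,-0.3]},
  {"claw": 60,"slide": [180,-62,0],"rotation": [0,0,-0.4]},
  {"claw": 60,"slide": [225,-78,0],"rotation": [0,0,-0.5]},
])

```text
clock: 1.55
position: [0.445, -0.0275, 0.3002]
eef_rot: [0.791, 0.612, 0.0, 0.001]
contact_force: [0.6, -0.5, -0.7]
finger_gap: 0.705
```

```bash
python3 - <<'E'
from station import arm
from h import *
s=arm.observe();print(s["position"],s["joints"],s["clock"])
step(s,[.54,.181,.30],tool(-.061))
E
```

```text
[ 0.44503511 -0.02754105  0.30015347] [-2.25825169e-01  1.13007085e-01 -2.47209057e-01  1.20916728e+00
 -3.07125297e-04  1.59954770e+00] 1.55
slide [2.257e+02 3.940e+01 1.000e-01] rot [ 0.001  0.    -0.194] deg 11.1
```

send_rows([
  {"claw": 60,"slide": [48,8,0],"rotation": [0,0,-0.06]},
  {"claw": 60,"slide": [96,17,0],"rotation": [0,0,-0.12]},
  {"claw": 60,"slide": [144,25,0],"rotation": [0,0,-0.19]},
  {"claw": 60,"slide": [190,33,0],"rotation": [0,0,-0.194]},
  {"claw": 60,"slide": [225.7,39.4,0],"rotation": [0,0,-0.194]},
])

```text
clock: 2.05
position: [0.5406, 0.1836, 0.3]
eef_rot: [0.728, 0.686, 0.0, 0.001]
contact_force: [0.4, -0.2, 0.1]
finger_gap: 0.706
```

send_rows([
  {"claw": 60,"slide": [0,0,0],"rotation": [0,0,0]},
])

```text
clock: 2.15
position: [0.5416, 0.1873, 0.2992]
eef_rot: [0.726, 0.687, 0.001, 0.0]
contact_force: [-0.2, -1.5, -0.3]
finger_gap: 0.7
```

```bash
python3 - <<'E'
from station import arm, eyes
from h import *
s=arm.observe();print(s["position"],s["joints"],s["clock"])
m=eyes.camera_model("wrist")
f=eyes.grab_frame("wrist");cv2.imwrite("pics/w1.png",f[:,:,::-1])
print((-m["R"].T@m["t"]).round(3))
step(s,[.5585,.181,.30],tool(-.061))
print(proj(m,[[.5637,.1808,.14],[.5534,.1808,.14]]))
t=eyes.grab_frame("top");cv2.imwrite("pics/t1.png",t[:,:,::-1])
E
```

```text
[0.54160301 0.18726651 0.29922601] [2.05252752e-01 3.62836927e-01 7.80824932e-02 1.28433581e+00
 1.60939850e-04 1.83138340e+00] 2.15
[0.546 0.264 0.423]
slide [-5.3 17.2 -0.7] rot [ 0.002 -0.001  0.006] deg 0.3
[[294.57999942 209.80374327]
 [284.42998576 210.34613875]]
```

View pics/w1.png

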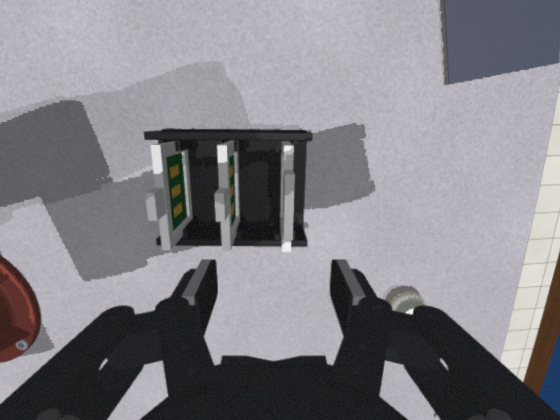

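```bash
python3 - <<'E'
import cv2
f=cv2.imread("pics/w1.png")
cv2.imwrite("pics/w1z.png",cv2.resize(f[120:260,135:320],(793,600),interpolation=cv2.INTER_CUBIC))
E
```

```text
(no output)
```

View pics/w1z.png

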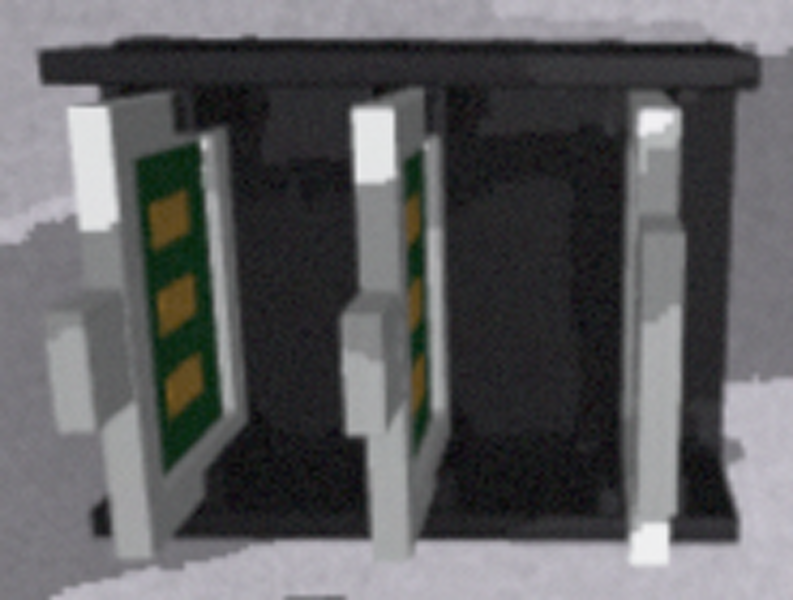

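The far carrier has the wide tab, spanning about (290,173) to (288,241) in the wrist picture. The other two tabs are narrow and their boards bare, with flat pads only. I'll refine the position from this view.

```bash
python3 - <<'E'
from station import arm, eyes
from h import *
m=eyes.camera_model("wrist"); s=arm.observe()
f=lambda a,z: atz(m,(135+a[0]/4.286-.4,120+a[1]/4.286-.4),z)
for n,a,b,z in [("tabR",(686,228),(676,520),.14),("tabL",(643,232),(637,515),.14),("frame L",(638,105),(630,565),.112),("frame R",(682,105),(671,565),.112)]:
    A,B=f(a,z),f(b,z);d=B-A;print(n,A.round(4),B.round(4),np.linalg.norm(d).round(4),np.degrees(np.arctan2(-d[0],d[1])).round(2),((A+B)/2).round(4))
print(s["position"],s["clock"])
step(s,[.5585,.181,.128],tool(-.061))
E
```

```text
tabR [0.5638 0.2153 0.14  ] [0.5589 0.1437 0.14  ] 0.0717 176.03 [0.5613 0.1795 0.14  ]
tabL [0.554  0.2149 0.14  ] [0.5494 0.1456 0.14  ] 0.0694 176.19 [0.5517 0.1803 0.14  ]
frame L [0.5551 0.2414 0.112 ] [0.5472 0.1196 0.112 ] 0.122 176.31 [0.5511 0.1805 0.112 ]
frame R [0.5658 0.2408 0.112 ] [0.5584 0.119  0.112 ] 0.1221 176.52 [0.5621 0.1799 0.112 ]
[0.54043003 0.18438538 0.29950369] 2.25
slide [ -2.2  18.1 171.5] rot [0.001 0.001 0.004] deg 0.2
```

send_rows([
  {"claw": 50,"slide": [-2,17,20],"rotation": [0,0,0.002]},
  {"claw": 50,"slide": [-2,17,55],"rotation": [0,0,0.002]},
  {"claw": 50,"slide": [-2,17,90],"rotation": [0,0,0.002]},
  {"claw": 50,"slide": [-2,17,100],"rotation": [0,0,0.002]},
  {"claw": 50,"slide": [-2,17,100],"rotation": [0,0,0.002]},
])

```text
clock: 2.75
position: [0.5563, 0.1802, 0.1989]
eef_rot: [0.728, 0.685, -0.001, -0.0]
contact_force: [-0.7, 0.4, -0.4]
finger_gap: 0.586
```

```bash
python3 - <<'E'
from station import arm, eyes
from h import *
s=arm.observe(); print(s["position"],s["clock"])
m=eyes.camera_model("wrist");f=eyes.grab_frame("wrist");cv2.imwrite("pics/w2.png",f[:,:,::-1])
step(s,[.5575,.1805,.128],tool(-.063))
E
```

```text
[0.55634757 0.18019248 0.19885957] 2.75
slide [ 0.5  1.2 70.9] rot [-0.002  0.001  0.003] deg 0.2
```

View pics/w2.png

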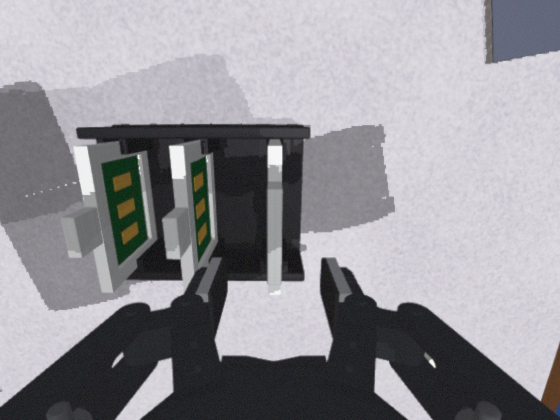

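The tab (column ~274) sits centred between the fingers (columns ~215 and ~332). Going down.

send_rows([
  {"claw": 50,"slide": [0.5,1,20],"rotation": [0,0,0.003]},
  {"claw": 50,"slide": [0.5,1,40],"rotation": [0,0,0.003]},
  {"claw": 50,"slide": [0.5,1,60],"rotation": [0,0,0.003]},
  {"claw": 50,"slide": [0.5,1,71],"rotation": [0,0,0.003]},
  {"claw": 50,"slide": [0.5,1,71],"rotation": [0,0,0.003]},
])

```text
clock: 3.3
position: [0.5585, 0.1808, 0.1296]
eef_rot: [0.729, 0.684, -0.0, 0.001]
contact_force: [0.2, -1.1, 0.2]
finger_gap: 0.587
```

```bash
python3 - <<'E'
from station import arm, eyes
from h import *
s=arm.observe(); print(s["position"],s["contact_force"],s["clock"])
f=eyes.grab_frame("wrist");cv2.imwrite("pics/w3.png",f[:,:,::-1])
step(s,[.5575,.1805,.128],tool(-.063))
E
```

```text
[0.55848474 0.1808349  0.12959047] [ 0.21924558 -1.11948736  0.18882171] 3.3
slide [-0.4 -1.   1.6] rot [ 0.001  0.001 -0.   ] deg 0.1
```

View pics/w3.png

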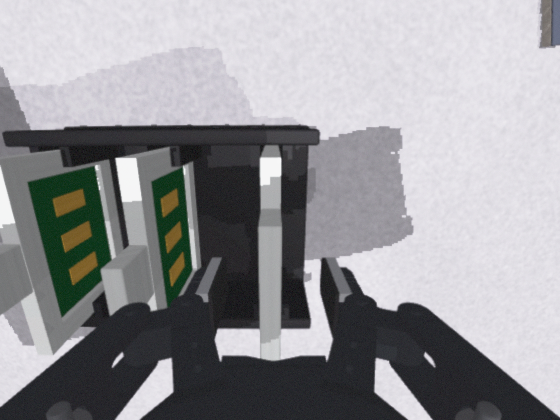

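The tab is at column ~270 and the finger centre at ~272.5, so I'll shift −1 mm and close.

send_rows([
  {"claw": 50,"slide": [0,-1,1.5],"rotation": [0,0,0]},
  {"claw": 25,"slide": [0,-1,1.5],"rotation": [0,0,0]},
  {"claw": 13,"slide": [0,-1,1.5],"rotation": [0,0,0]},
  {"claw": 5,"slide": [0,-1,1.5],"rotation": [0,0,0]},
  {"claw": 0,"slide": [0,-1,1.5],"rotation": [0,0,0]},
], squeeze=70)

```text
clock: 3.85
position: [0.5583, 0.1811, 0.1295]
eef_rot: [0.729, 0.684, 0.001, 0.001]
contact_force: [-0.8, -0.4, 7.4]
finger_gap: 0.106
```

send_rows([
  {"claw": 0,"slide": [0,0,0],"rotation": [0,0,0]},
  {"claw": 0,"slide": [0,0,0],"rotation": [0,0,0]},
  {"claw": 0,"slide": [0,0,0],"rotation": [0,0,0]},
])

```text
clock: 4.15
position: [0.5582, 0.1811, 0.1296]
eef_rot: [0.729, 0.684, 0.001, 0.001]
contact_force: [-0.6, 0.3, 2.6]
finger_gap: 0.104
```

```bash
python3 - <<'E'
from station import arm, eyes
from h import *
s=arm.observe(); print(s["position"],s["contact_force"],s["moment"],s["finger_gap"]*85.4,s["clock"])
p=s["position"].copy();p[2]+=.08
step(s,p,tool(-.063))
E
```

```text
[0.55824229 0.18113965 0.12955983] [-0.58824345  0.26788669  2.63314281] [ 0.03196495  0.14081086 -0.00052002] 8.884839974997735 4.15
slide [ -0.    0.2 -80. ] rot [ 0.003  0.    -0.   ] deg 0.2
```

send_rows([
  {"claw": 0,"slide": [0,0,-8],"rotation": [0.002,0,0]},
  {"claw": 0,"slide": [0,0,-20],"rotation": [0.002,0,0]},
  {"claw": 0,"slide": [0,0,-32],"rotation": [0.002,0,0]},
  {"claw": 0,"slide": [0,0,-46],"rotation": [0.002,0,0]},
  {"claw": 0,"slide": [0,0,-60],"rotation": [0.002,0,0]},
])

```text
clock: 4.65
position: [0.5583, 0.1812, 0.1911]
eef_rot: [0.729, 0.684, 0.0, 0.001]
contact_force: [0.6, 0.3, -1.1]
finger_gap: 0.103
```

```bash
python3 - <<'E'
from station import arm, eyes
from h import *
s=arm.observe(); print(s["position"],s["contact_force"],s["moment"],s["finger_gap"]*85.4,s["clock"])
step(s,[.5582,.1811,.30],tool(-.063))
f=eyes.grab_frame("side");cv2.imwrite("pics/s4.png",cv2.resize(f[150:330,200:440,::-1],(800,600)))
E
```

```text
[0.55829687 0.18117387 0.1911484 ] [ 0.56657203  0.33459582 -1.07357806] [ 0.01133664 -0.06215209  0.00521145] 8.781783719141101 4.65
slide [-1.000e-01  1.000e-01 -1.089e+02] rot [ 0.001  0.    -0.   ] deg 0.1
```

View pics/s4.png

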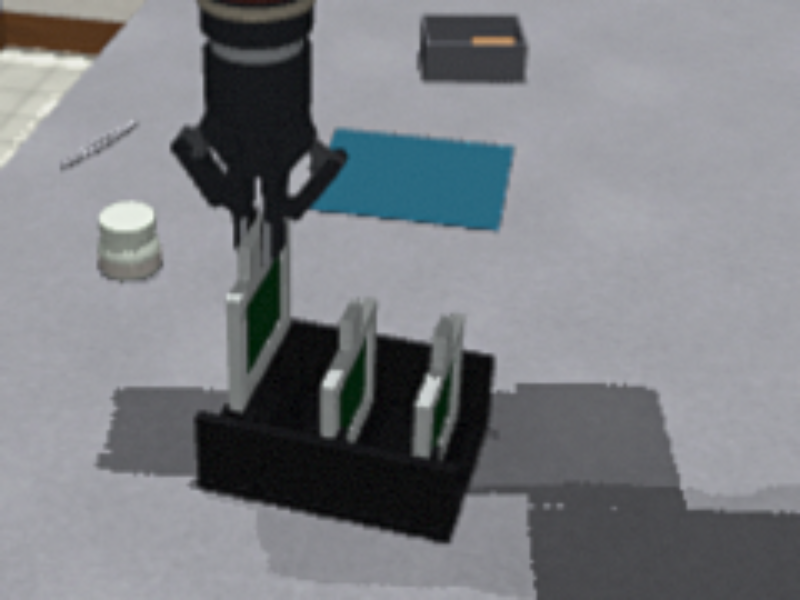

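The carrier is coming up cleanly and the other two remain in their slots. I'll keep going straight up, then carry it.

send_rows([
  {"claw": 0,"slide": [0,0,-20],"rotation": [0,0,0]},
  {"claw": 0,"slide": [0,0,-45],"rotation": [0,0,0]},
  {"claw": 0,"slide": [0,0,-75],"rotation": [0,0,0]},
  {"claw": 0,"slide": [0,0,-100],"rotation": [0,0,0]},
  {"claw": 0,"slide": [0,0,-109],"rotation": [0,0,0]},
])

```text
clock: 5.2
position: [0.5599, 0.1816, 0.3055]
eef_rot: [0.729, 0.684, 0.004, 0.003]
contact_force: [1.5, 1.1, -2.4]
finger_gap: 0.107
```

```bash
python3 - <<'E'
from station import arm, eyes
from h import *
s=arm.observe(); print(s["position"],s["contact_force"],s["joints"],s["finger_gap"]*85.4,s["clock"])
step(s,[.49,-.25,.30],tool(-.5))
step(s,[.558,-.03,.30],tool(-.2))
f=eyes.grab_frame("side");cv2.imwrite("pics/s5.png",cv2.resize(f[120:330,180:460,::-1],(800,600)))
E
```

```text
[0.55990938 0.18159844 0.30554646] [ 1.53674323  1.09784231 -2.35719119] [ 1.89690247e-01  3.86757249e-01  1.29799017e-01  1.30483517e+00
 -4.34421917e-04  1.82354967e+00] 9.151792105949234 5.2
slide [-435.2  -42.6    4.4] rot [ 0.008 -0.004  0.437] deg 25.0
slide [-211.3   11.4    5.3] rot [ 0.009 -0.002  0.137] deg 7.9
```

View pics/s5.png

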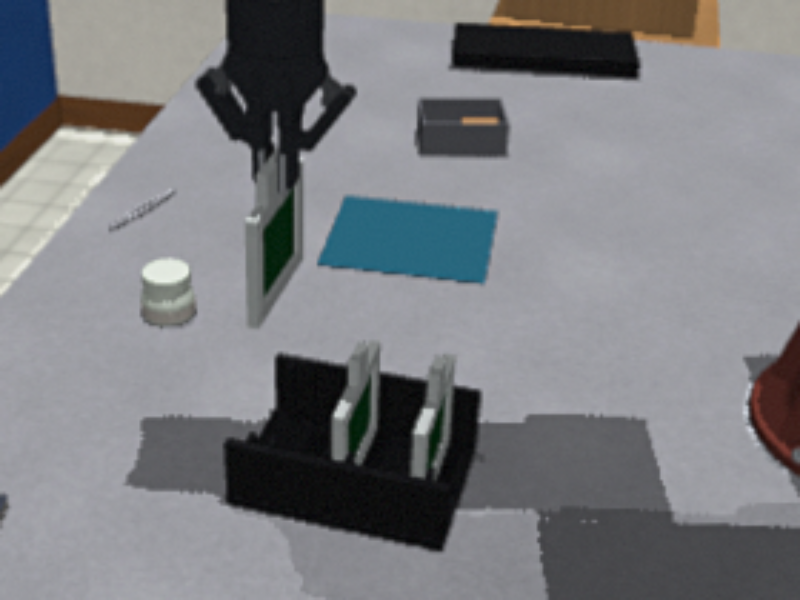

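The carrier is clear of the rack and the two narrow-tab carriers are still standing in place. Carrying it towards the mat.

send_rows([
  {"claw": 0,"slide": [-15,1,2],"rotation": [0,0,0.01]},
  {"claw": 0,"slide": [-45,2,5],"rotation": [0,0,0.03]},
  {"claw": 0,"slide": [-80,4,5],"rotation": [0,0,0.05]},
  {"claw": 0,"slide": [-115,6,5],"rotation": [0,0,0.08]},
  {"claw": 0,"slide": [-150,8,5],"rotation": [0,0,0.11]},
])

```text
clock: 5.75
position: [0.5575, 0.0294, 0.2986]
eef_rot: [0.766, 0.643, 0.003, 0.002]
contact_force: [1.4, -0.3, -1.7]
finger_gap: 0.105
```

```bash
python3 - <<'E'
from station import arm, eyes
from h import *
s=arm.observe(); print(s["position"],s["contact_force"],s["joints"],s["finger_gap"]*85.4,s["clock"])
step(s,[.49,-.25,.30],tool(-.5))
E
```

```text
[0.55747026 0.02938604 0.29860347] [ 1.38472991 -0.27685422 -1.73224184] [-7.91793394e-02  3.29235170e-01  2.78072083e-02  1.26292834e+00
  1.59998111e-03  1.66627946e+00] 8.961192874373138 5.75
slide [-286.9  -17.9   -2.1] rot [ 0.006 -0.003  0.325] deg 18.6
```

send_rows([
  {"claw": 0,"slide": [-35,-1,-1],"rotation": [0,0,0.04]},
  {"claw": 0,"slide": [-70,-3,-1],"rotation": [0,0,0.08]},
  {"claw": 0,"slide": [-105,-5,-1],"rotation": [0,0,0.12]},
  {"claw": 0,"slide": [-140,-7,-2],"rotation": [0,0,0.16]},
  {"claw": 0,"slide": [-175,-9,-2],"rotation": [0,0,0.2]},
])

```text
clock: 6.25
position: [0.5167, -0.1432, 0.2987]
eef_rot: [0.827, 0.562, 0.002, 0.001]
contact_force: [0.4, 0.4, -2.2]
finger_gap: 0.109
```

```bash
python3 - <<'E'
from station import arm, eyes
from h import *
s=arm.observe(); print(s["position"],s["contact_force"],s["joints"],s["finger_gap"]*85.4,s["clock"])
step(s,[.49,-.25,.30],tool(-.5))
E
```

```text
[ 0.51667007 -0.14316131  0.29865725] [ 0.44508427  0.3931589  -2.22217748] [-0.40862793  0.28774468 -0.03019582  1.24932536  0.00335991  1.53920554] 9.298906098151935 6.25
slide [-109.1   14.5   -1.6] rot [ 0.003 -0.003  0.123] deg 7.1
```

send_rows([
  {"claw": 0,"slide": [-32,4,-1],"rotation": [0,0,0.04]},
  {"claw": 0,"slide": [-60,8,-1],"rotation": [0,0,0.08]},
  {"claw": 0,"slide": [-85,11,-1],"rotation": [0,0,0.11]},
  {"claw": 0,"slide": [-105,14,-1],"rotation": [0,0,0.123]},
  {"claw": 0,"slide": [-109,14,-1],"rotation": [0,0,0.123]},
])

```text
clock: 6.75
position: [0.488, -0.2519, 0.2977]
eef_rot: [0.861, 0.509, 0.002, -0.0]
contact_force: [-0.7, 0.0, -2.3]
finger_gap: 0.103
```

```bash
python3 - <<'E'
from station import arm, eyes
from h import *
s=arm.observe(); print(s["position"],s["contact_force"],s["joints"],s["finger_gap"]*85.4,s["clock"])
step(s,[.474,-.244,.25],tool(-.5,np.pi/4))
f=eyes.grab_frame("side");cv2.imwrite("pics/s6.png",cv2.resize(f[60:270,180:460,::-1],(800,600)))
f=eyes.grab_frame("top");cv2.imwrite("pics/t6.png",f[:,:,::-1])
E
```

```text
[ 0.48798384 -0.2518607   0.29768944] [-0.68632027  0.02604427 -2.29217928] [-0.61142408  0.31607935  0.00678539  1.26077193  0.00323913  1.46277088] 8.781368663730705 6.75
slide [ -0.  -16.1  47.7] rot [-0.784 -0.002 -0.004] deg 44.9
```

View pics/s6.png

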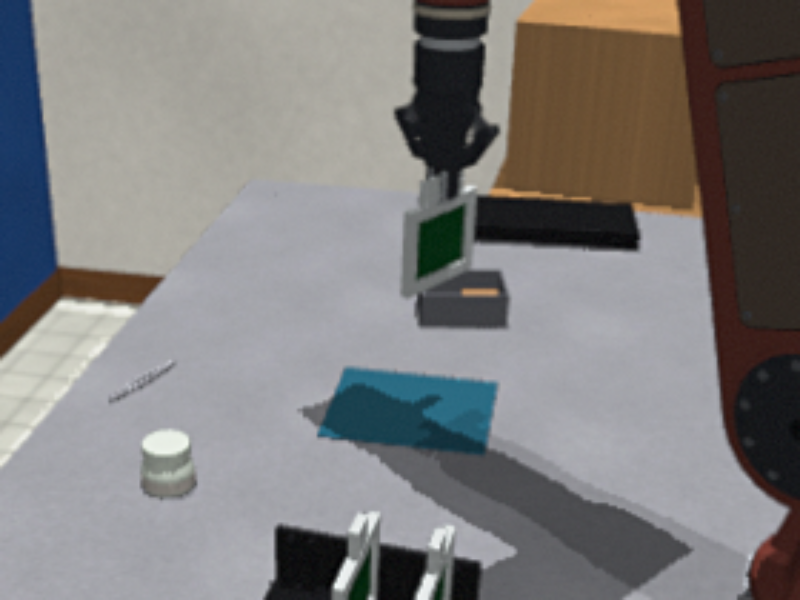

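View pics/t6.png

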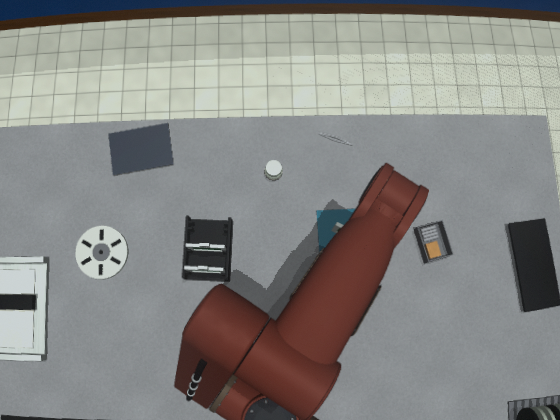

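The robot-facing side is plain green, so the components are on the far side (+tool y), as expected. Now I'll tip it.

send_rows([
  {"claw": 0,"slide": [0,-1,3],"rotation": [-0.06,0,0]},
  {"claw": 0,"slide": [0,-3,6],"rotation": [-0.15,0,0]},
  {"claw": 0,"slide": [0,-5,10],"rotation": [-0.25,0,0]},
  {"claw": 0,"slide": [0,-7,15],"rotation": [-0.35,0,0]},
  {"claw": 0,"slide": [0,-9,20],"rotation": [-0.45,0,0]},
])

```text
clock: 7.35
position: [0.4803, -0.2444, 0.2777]
eef_rot: [0.838, 0.497, 0.117, 0.193]
contact_force: [1.0, -1.1, -1.3]
finger_gap: 0.101
```

```bash
python3 - <<'E'
from station import arm, eyes
from h import *
s=arm.observe(); print(s["position"],s["contact_force"],s["joints"],s["finger_gap"]*85.4,s["clock"])
step(s,[.474,-.244,.25],tool(-.5,np.pi/4))
E
```

```text
[ 0.48032642 -0.24436887  0.27769634] [ 1.02959253 -1.05063922 -1.28016636] [-0.6446694  -0.0284692  -0.57243776  0.57663744  0.06700395  1.44247763] 8.639756692890728 7.35
slide [ -2.8 -17.3  22.4] rot [-0.331 -0.003 -0.002] deg 18.9
```

send_rows([
  {"claw": 0,"slide": [-1,-4,6],"rotation": [-0.09,0,0]},
  {"claw": 0,"slide": [-2,-8,12],"rotation": [-0.18,0,0]},
  {"claw": 0,"slide": [-2.8,-13,18],"rotation": [-0.26,0,0]},
  {"claw": 0,"slide": [-2.8,-17,22],"rotation": [-0.31,0,0]},
  {"claw": 0,"slide": [-2.8,-17,22],"rotation": [-0.331,-0.003,-0.002]},
])

```text
clock: 7.85
position: [0.4719, -0.2414, 0.2476]
eef_rot: [0.795, 0.472, 0.195, 0.328]
contact_force: [-0.2, 0.1, -1.8]
finger_gap: 0.109
```

send_rows([
  {"claw": 0,"slide": [0,0,0],"rotation": [0,0,0]},
  {"claw": 0,"slide": [0,0,0],"rotation": [0,0,0]},
])

```text
clock: 8.05
position: [0.4714, -0.2401, 0.2466]
eef_rot: [0.795, 0.472, 0.195, 0.327]
contact_force: [-0.3, -1.0, -2.2]
finger_gap: 0.106
```

```bash
python3 - <<'E'
from station import arm, eyes, nets
from h import *
s=arm.observe(); print(s["position"],s["contact_force"],s["joints"],s["finger_gap"]*85.4,s["clock"])
step(s,[.474,-.244,.25],tool(-.5,np.pi/4))
R=Ro.from_quat(s["eef_rot"]).as_matrix(); print("board",s["position"]+.066*R[:,2], "comp normal",R[:,1],"tab dir",-R[:,2])
for n in ["side","top","wrist"]:
    f=eyes.grab_frame(n);cv2.imwrite(f"pics/{n}7.png",f[:,:,::-1])
f=cv2.imread("pics/side7.png");cv2.imwrite("pics/side7z.png",cv2.resize(f[60:270,180:460],(800,600)))
f=cv2.imread("pics/top7.png");cv2.imwrite("pics/top7z.png",cv2.resize(f[120:300,180:420],(800,600)))
E
```

```text
[ 0.47139353 -0.24011572  0.24663885] [-0.3414444  -0.97379409 -2.17185558] [-0.6882978  -0.14594511 -1.00702675 -0.06176347  0.13513894  1.43619416] 9.081594409684115 8.05
slide [-2.2  5.3  0.5] rot [-0.005 -0.003 -0.   ] deg 0.3
board [ 0.51225658 -0.26221139  0.1997561 ] comp normal [ 0.62339133 -0.34055489  0.70385057] tab dir [-0.61913701  0.33478292  0.71034482]
```

View pics/side7z.png

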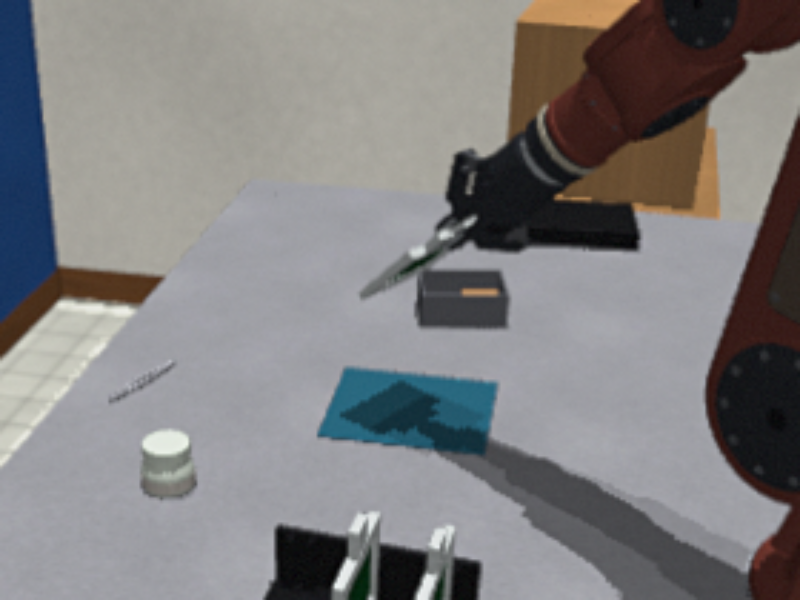

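View pics/top7z.png

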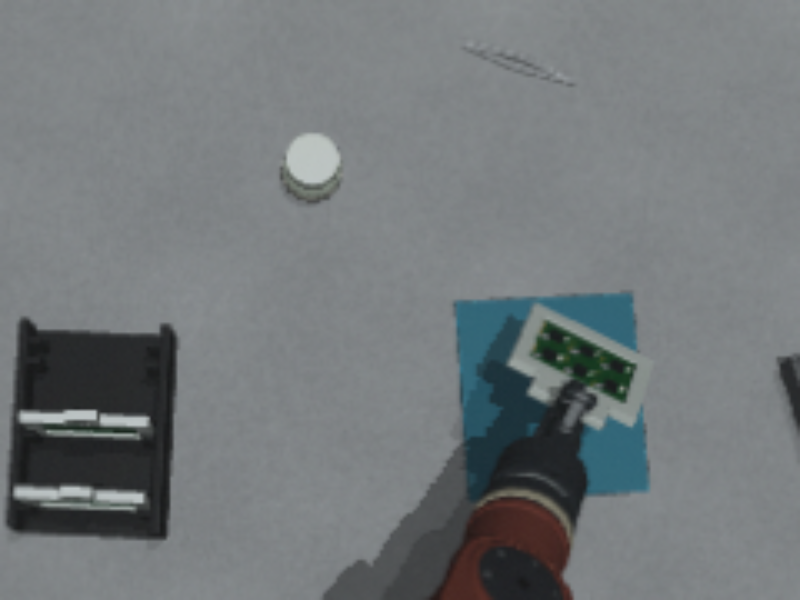

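View pics/wrist7.png

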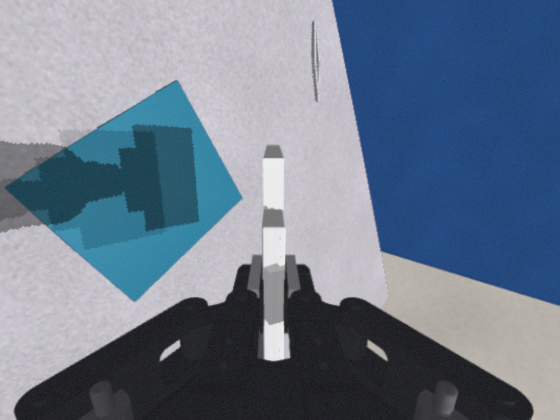

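The top view shows the chips facing up and the tab end towards the gripper. I'll check the mat centre and the actual board pose against the pictures.

```bash
python3 - <<'E'
from station import arm, eyes
from h import *
m=eyes.camera_model("top"); s=arm.observe()
t=cv2.imread("pics/top0.png");h=cv2.cvtColor(t,cv2.COLOR_BGR2HSV)
k=cv2.inRange(h,(90,100,60),(110,255,255));k[:,:300]=0;k[:,390:]=0;k[:190]=0;k[285:]=0
c=max(cv2.findContours(k,0,2)[0],key=cv2.contourArea)
q=[atz(m,p[0].astype(float),.003)[:2] for p in c]; r=cv2.minAreaRect(np.array(q,np.float32)); print("mat",r)
R=Ro.from_quat(s["eef_rot"]).as_matrix(); b=s["position"]+.066*R[:,2]
X=lambda y,z:b+R[:,1]*.005-R[:,0]*y-R[:,2]*z   # carrier y=-tool x? symmetric
P=proj(m,[X(0,0)]+[X(y,z) for y in(-.06,.06) for z in(-.05,.05)]); print(((P-[180,120])*800/240).round(0))
ms=eyes.camera_model("side");P=proj(ms,[X(0,0)]+[X(y,z) for y in(-.06,.06) for z in(-.05,.05)]);print(((P-[180,60])*800/280).round(0))
E
```

```text
mat ((0.5154246091842651, -0.26458632946014404), (0.19882023334503174, 0.17895135283470154), 1.257459044456482)
[[584. 359.]
 [535. 302.]
 [511. 357.]
 [654. 361.]
 [636. 420.]]
[[415. 253.]
 [357. 288.]
 [408. 247.]
 [421. 259.]
 [472. 218.]]
```

The predicted carrier corners match the picture, so there's no slip. The board centre is 4 mm off the mat centre; I'll nudge it and let it settle.

send_rows([
  {"claw": 0,"slide": [0,2.5,2],"rotation": [0,0,0]},
  {"claw": 0,"slide": [0,2.5,2],"rotation": [0,0,0]},
  {"claw": 0,"slide": [0,2.5,2],"rotation": [0,0,0]},
  {"claw": 0,"slide": [0,2.5,2],"rotation": [0,0,0]},
  {"claw": 0,"slide": [0,2.5,2],"rotation": [0,0,0]},
])

```text
clock: 8.7
position: [0.4751, -0.2429, 0.2483]
eef_rot: [0.795, 0.472, 0.196, 0.328]
contact_force: [-0.4, -1.1, -1.4]
finger_gap: 0.104
```

send_rows([
  {"claw": 0,"slide": [0,0,0],"rotation": [0,0,0]},
  {"claw": 0,"slide": [0,0,0],"rotation": [0,0,0]},
  {"claw": 0,"slide": [0,0,0],"rotation": [0,0,0]},
  {"claw": 0,"slide": [0,0,0],"rotation": [0,0,0]},
  {"claw": 0,"slide": [0,0,0],"rotation": [0,0,0]},
])

```text
clock: 9.2
position: [0.4751, -0.2429, 0.2483]
eef_rot: [0.795, 0.472, 0.196, 0.328]
contact_force: [-0.4, 0.6, -2.2]
finger_gap: 0.104
```

```bash
python3 - <<'E'
from station import arm, eyes, order
from h import *
s=arm.observe(); R=Ro.from_quat(s["eef_rot"]).as_matrix(); print("board",s["position"]+.066*R[:,2],"tilt",np.degrees(np.arccos(-R[2,2])),abs(s["dq"]).max(),s["contact_force"],s["finger_gap"],s["clock"])
f=eyes.grab_frame("top");cv2.imwrite("pics/top8z.png",cv2.resize(f[120:300,180:420,::-1],(800,600)))
E
```

```text
board [ 0.51604947 -0.26508862  0.20151692] tilt 44.872279872974126 0.0010256868358140567 [-0.35901722  0.60919031 -2.23692633] 0.10403602439104438 9.2
```

View pics/top8z.png

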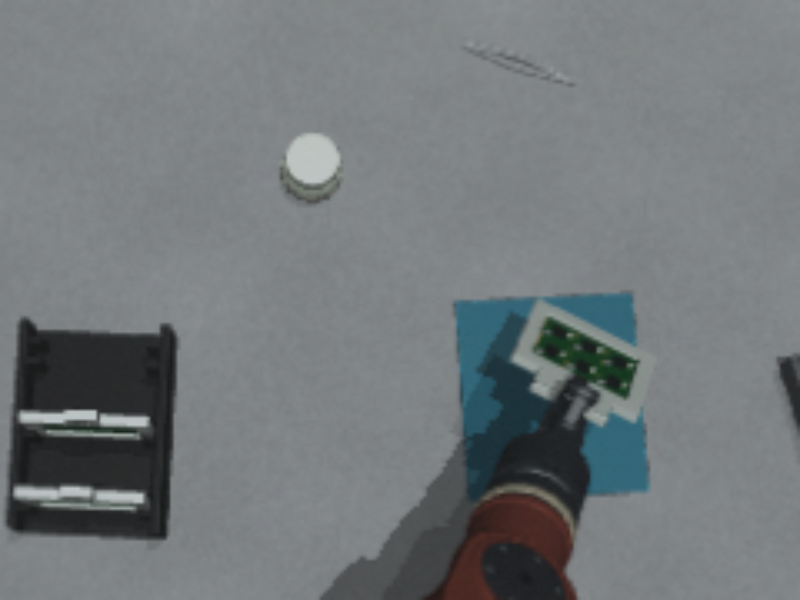

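The arm is still and the board is over the mat centre (board at about (585,355) in the zoom). The bare carriers are still in the rack and the jar hasn't moved. Handing in.

```bash
python3 -c "
from station import order
print(order.close_job())"
```

```text
the job is handed in; nothing more can be done
None
```

I took the wide-tab carrier from the far slot (+70 mm) by its tab with a 70 N grip and drew it straight up about 175 mm. I then carried it over the mat and tipped it back, and the arm is still holding it there. The job was handed in at about 9.3 s.

My last checks before handing in:
- **Position:** the board centre is at (0.516, -0.265, 0.202) m. I measured the mat centre at (0.515, -0.265), so it sits within about 1 mm horizontally, given the cameras' 2 mm calibration.
- **Tilt:** it is tipped 44.9°, with the chips facing up and the tab end uppermost, as the top picture shows.
- **Grip:** the frame corners predicted from the arm's pose matched the tipped carrier in the pictures, so it hasn't noticeably slipped. The grip opening was steady.
- **Stillness and force:** the joints were still, and the external force read about 2 N, in line with the carrier's weight.
- **Surroundings:** both bare carriers are in their slots, and the jar and rack look unmoved. The bin and reel showed no change in the last views I had of each, but I didn't recheck them at the very end.

No check failed. The top and wrist cameras differed by about 2 mm on where the tab was; I used the average, then shifted 1 mm from a close-up wrist picture before closing the fingers.

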